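Hang the bench loupe on its slanted peg

ROBOT

A 6-joint arm with a two-finger parallel gripper is mounted at the origin on the work surface. World frame = base frame: x ahead of the robot, y to its left, z up, the work surface at z = 0. Lengths are in mm, angles in rad, forces in N, time in s.
With the tool pointing down it reaches from about 250 to 725 mm from the base axis. Payload 4 kg.
Tool frame: the origin (TCP) lies midway between the tips of the shut fingers; the grasp point (between the pads) lies 19 mm behind it; z points along the fingers, y is the line along which they close (so a half turn about z gives the same grasp; the last joint's range is limited). The gripper opens to 85 mm and grips with 20 to 120 N. Pads are 22 mm wide; open, the fingers measure 114 mm over their backs; the gripper's body (76 mm by 85 mm) begins 54 mm behind the grasp point. The pads swing forward as they close: fully open they stand 13 mm farther back than shut.
Start: joints at [-1.201, 0.241, 0.005, 1.335, 0, 1.571], TCP at [180.713, -466.2, 231.306] pointing down, gripper open.
Joint ranges: [-2.72, 2.72], [-1.05, 1.87], [-1.09, 1.28], [-1.99, 2.15], [-1.42, 1.44], [-3.14, 3.14]. Speed limits (rad/s): [2.79, 2.79, 3.14, 3.14, 3.14, 3.14].

INTERFACE

Orientations are given as a rotation vector (axis times angle).
In Python, from bench import ctrl, planner, viewer, job gives the robot as it stands. Calls block until the motion is done:
- ctrl.move_ptp(position, orientation): joint-space move of the TCP to a pose.
- ctrl.movel(position, speed=150, attitude=None, threshold=None): straight line of the TCP; attitude=None keeps the orientation; speed is the mean speed in mm/s. With threshold (N) it stops when the force on the tool has changed by that much, and returns True; else False.
- ctrl.goto_joints(angles): joint-space move.
- ctrl.gripper_to(opening, force=None): opening from 0.0 (shut) to 1.0 (fully open); force is the grip in N (None keeps the last); returns when the fingers have stopped.
- ctrl.pause(seconds).
- planner.solve_ik(position, orientation): joint angles nearest the present ones, or None.
- ctrl.sense(): the state.
- viewer.grab_frame(name): name is "scene" or "side" or "wrist"; returns a dict with "image" (400x640x3 uint8, red, green, blue), "fx", "fy", "cx", "cy" (pixels), "dist_coeffs" ([k1, k2, p1, p2, k3] as OpenCV has them; the pictures are not rectified), "xyz" and "attitude" of the camera in the world. Camera axes: x right, y up, looking along -z (the intrinsics and any distortion apply to the point x, -y, -z); pixel columns grow to the right and rows downward; lengths in mm; the calibration is good to about 2 mm. A picture is of the moment at which its call begins. There is no depth.
A pose or a line that the arm cannot do raises ctrl.PlanningError and nothing moves.
- job.job_done(): hands the job in; it is judged then, once.
The state is a dict: "time_s": time; "joint_pos": joint angles; "qvel": joint speeds; "effort": joint torques, N m; "position": TCP position; "orientation": TCP orientation; "contact_force": force on the tool from outside, world axes, zero at the start; "torque": the same for the moment, N m; "opening": opening from 0.0 (shut) to 1.0 (fully open); "grip_force": force on a finger pad.
Only numpy, scipy, OpenCV 4.12 (cv2) and the standard library are available. Lean on these libraries where they do the work, as an engineer would, in place of code of your own. Each camera call takes 0.05 s, during which the arm holds its last target. There are 200 camera calls.

TASK

Pick up the black loupe that has the steel eye on its side and hang it on the stand: thread the eye over the slanted peg and lower it all the way until it rests on the collar, and only then let go, so that it stays hanging there. Do not disturb the other things on the mat.

Things in the scene. Friction and masses are not known exactly. Their poses are not given: they have to be found in the camera images.
- loupe: Watchmaker's loupe to hang, standing wide end down on the green mat (mat top at z = 3 mm): black, 44 mm tall, steel rim on top; foot 42 mm across, narrowing between 3 and 8 mm height to a straight body 34 mm across (grip here). About 60 g. A steel eye (short tube) is fixed on one side. Origin: centre of the underside. z: up its axis; x: from the axis to the eye.
- loupe_eye (a point): Centre of the loupe's eye: 36 mm from the loupe's axis along its x, 22 mm above its underside. The eye is a tube parallel to the loupe's axis, open at both ends: bore 16 mm, outside 22 mm, 16 mm long (14 to 30 mm above the underside), joined to the body by an 8 mm wide bracket. Axes as the loupe's.
- stand: Fixed stand: grey base plate 120 x 90 x 10 mm, a steel column 14 mm thick, 70 mm tall, 45 mm behind (+x of) the plate's centre; from its top a 13 mm arm leans forward (stand's -x) and up, 40 degrees from vertical, to the collar and peg. Origin: centre of the plate's underside, on the mat; z up, -x is the side the peg leans to.
- peg: Fixed steel peg on the arm: 9 mm thick, 48 mm long, last 6 mm tapered; at its root a collar 26 mm across. Origin: on the axis at the collar's upper face, 104 mm above the stand's underside. z: along the peg to its tip, 40 degrees from vertical; y: stand's y; a hung loupe lies on the -x (lower) side. Seated, the eye's centre is 8 mm up. The eye passes only within about 20 degrees of the peg's axis.
- peg_tip (a point): Tip of the peg, 48 mm from the collar along the peg's z.
- plain_loupe: Another black loupe of the same size and shape (44 mm tall, 42 mm foot) but without any eye, standing on the mat: leave it. Origin: centre of its underside.
- jar: Glass jar with black lid, 54 mm across, 45 mm tall, standing on the mat: leave it. Origin: centre of its underside.
- casing_cushion: Yellow plastic disc 48 mm across, 16 mm high, lying on the mat: leave it. Origin: centre of its underside.
- screwdriver: Small screwdriver 110 mm long lying on the mat: leave it. Its x axis runs from handle to tip; origin on its underside near the middle.
Not all that is in view belongs to the job. Leave any purple look-alike of the loupe alone. Several things have the shape of the stand; the one meant has the colours described above.

How it is judged (in metres and radians):
On the way:
1. The eye is threaded over the peg and lowered to within 8 mm of the collar while the fingers still hold the loupe (x of loupe_eye in the frame of peg between -0.008 and 0.008 m and y of loupe_eye in the frame of peg between -0.008 and 0.008 m and z of loupe_eye in the frame of peg between -0.002 and 0.016 m and contact force between the fingers and loupe above 0.5 N), for 0.2 s.
At the end, for the whole second after the job is handed in: The loupe hangs at rest on the peg, released: the centre of its eye is within 8 mm of the peg's axis to either side (the peg is inside the bore) and at most 16 mm up the peg from the collar (8 mm when fully down), and the loupe's axis is within 0.5 rad of the peg's (x of loupe_eye in the frame of peg between -0.008 and 0.008 m and y of loupe_eye in the frame of peg between -0.008 and 0.008 m and z of loupe_eye in the frame of peg between -0.002 and 0.016 m and angle between the z axis of loupe and the z axis of peg, either way round below 0.5 rad and linear speed of loupe below 0.02 m/s and angular speed of loupe below 0.3 rad/s and contact force between the fingers and loupe below 0.05 N); the robot touches nothing.
It fails at once if The plain loupe is moved by more than 20 mm or tipped (distance of plain_loupe from where it was at the start of the episode above 0.02 m or angle between plain_loupe's own z axis and vertical above 0.35 rad).
It fails at once if The jar is moved by more than 20 mm or tipped (distance of jar from where it was at the start of the episode above 0.02 m or angle between jar's own z axis and vertical above 0.35 rad).
It fails at once if The casing cushion is moved by more than 20 mm or tipped (distance of casing_cushion from where it was at the start of the episode above 0.02 m or angle between casing_cushion's own z axis and vertical above 0.35 rad).
It fails at once if The screwdriver is moved by more than 20 mm (distance of screwdriver from where it was at the start of the episode above 0.02 m).
It also fails if it takes over 45 s, if anything falls off the work surface, if the arm or the gripper's body presses on something with over 40 N, if the wrist force passes 120 N, or if a joint passes its speed limit or range.

## Working session

There is one attempt and no reset: what is moved stays moved. The work goes in short steps, each a Python script; the robot and the scene stay as the last script left them, time stands still between calls to the robot, and variables do not carry over. Pictures are saved under pics/ and viewed, at most 10 in all, crops included, and the job is handed in when it is done.

```bash
ls; mkdir -p pics
cat > h.py <<'E'
import numpy as np, cv2
from scipy.spatial.transform import Rotation as R
from bench import ctrl, planner, viewer, job
def grab(n, fn=None):
    f=viewer.grab_frame(n)
    if fn: cv2.imwrite('pics/'+fn+'.png', cv2.cvtColor(f['image'],cv2.COLOR_RGB2BGR))
    return f
def Rm(a):
    a=np.array(a,float); return a if a.shape==(3,3) else R.from_rotvec(a).as_matrix()
def ray(f,px):
    K=np.array([[f['fx'],0,f['cx']],[0,f['fy'],f['cy']],[0,0,1]])
    u=cv2.undistortPoints(np.array([[px]],float),K,np.array(f['dist_coeffs'],float))[0,0]
    d=Rm(f['attitude'])@np.array([u[0],-u[1],-1]); return np.array(f['xyz'],float),d/np.linalg.norm(d)
def plane(f,px,z):
    o,d=ray(f,px); return o+d*(z-o[2])/d[2]
def tri(rs):
    A=0;b=0
    for o,d in rs:
        P=np.eye(3)-np.outer(d,d); A=A+P; b=b+P@o
    p=np.linalg.solve(A,b)
    return p,[round(float(np.linalg.norm((np.eye(3)-np.outer(d,d))@(p-o))),1) for o,d in rs]
def proj(f,p):
    K=np.array([[f['fx'],0,f['cx']],[0,f['fy'],f['cy']],[0,0,1]])
    c=Rm(f['attitude']).T@(np.array(p,float)-f['xyz']); c=c*[1,-1,-1]
    return cv2.projectPoints(c.reshape(1,1,3),np.zeros(3),np.zeros(3),K,np.array(f['dist_coeffs'],float))[0][0,0]
E
python3 - <<'E'
from h import *
for n in ['scene','side']:
    f=grab(n,n+'0'); print(n,{k:np.round(np.array(v),3).tolist() for k,v in f.items() if k!='image'})
E
```

```text
pics
scene {'fx': 381.122, 'fy': 381.122, 'cx': 313.764, 'cy': 206.058, 'dist_coeffs': [-0.049, 0.0, 0.0, 0.0, 0.0], 'xyz': [843.461, -402.162, 679.095], 'attitude': [0.769, 0.289, 0.692]}
side {'fx': 472.118, 'fy': 472.118, 'cx': 314.644, 'cy': 194.341, 'dist_coeffs': [-0.085, 0.0, 0.0, 0.0, 0.0], 'xyz': [165.773, 746.248, 1015.162], 'attitude': [0.199, -0.955, -2.634]}
```

View pics/scene0.png

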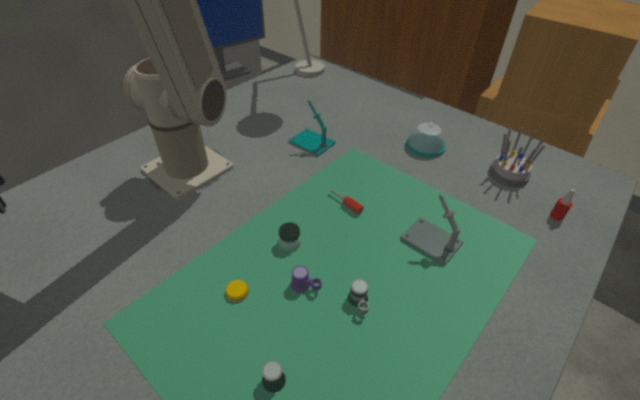

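View pics/side0.png

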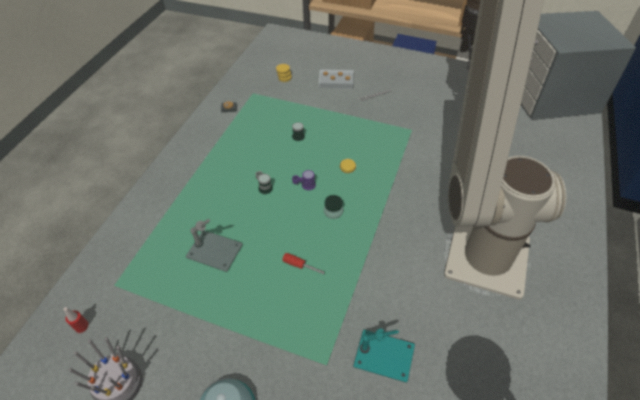

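Scene: the eyed black loupe is at (359,293) with its eye at (363,307). The plain black loupe at (273,376) has no eye, and the look-alike at (300,280) is purple. The grey stand is at (435,238) with its peg tip near (441,197); the teal stand at (313,140) has the wrong colour. The eyed black loupe and the grey stand fit the description. Side: loupe (265,184) with eye (260,175), stand (213,248), tip near (205,222). Next I'll triangulate roughly and enlarge.

Run:
```python
from h import *
s=grab('scene');d=grab('side')
print('loupe top',tri([ray(s,(359.5,286)),ray(d,(265,179))]))
print('eye',tri([ray(s,(363,307)),ray(d,(260,175))]))
print('tip',tri([ray(s,(441,197)),ray(d,(207,222))]))
for n,p in dict(plain=(273,388),purple=(300,290),jar=(289,245),cush=(237,292),sd=(352,206)).items(): print(n,plane(s,p,3).round())
a=cv2.resize(s['image'][255:325,330:400],None,fx=5.5,fy=5.5,interpolation=cv2.INTER_CUBIC)
b=cv2.resize(s['image'][185:265,390:470],(385,385),interpolation=cv2.INTER_CUBIC)
c=cv2.resize(d['image'][160:200,235:285],(385,300),interpolation=cv2.INTER_CUBIC)
e=cv2.resize(d['image'][210:275,180:250],(385,300),interpolation=cv2.INTER_CUBIC)
im=np.vstack([np.hstack([a,b]),np.hstack([c,e])])[:,:770]
im=cv2.resize(im,(674,600))
cv2.imwrite('pics/crop1.png',im[:,:,::-1])
```

```text
loupe top (array([622.56827318, -17.20066871,  41.56360828]), [2.0, 2.0])
eye (array([650.95327745, -40.69627857,  23.36951949]), [2.0, 2.0])
tip (array([650.22434019, 224.22247994, 134.03487177]), [0.2, 0.2])
plain [ 627. -260.    3.]
purple [525. -84.   3.]
jar [422. -12.   3.]
cush [ 431. -175.    3.]
sd [450. 189.   3.]
```

View pics/crop1.png

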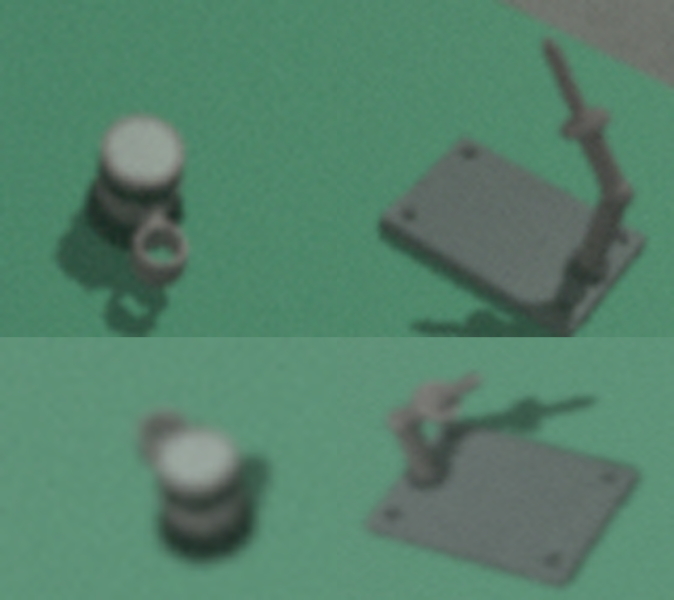

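The crop confirms it: a black loupe with a pale top and steel eye, and a grey stand with a slanted peg. Now measuring from closer with the wrist camera at two places for each.

Run:
```python
from h import *
import pickle
st=ctrl.sense(); print(st['orientation'],st['position'])
fr=[]
o=[np.pi,0,0]
for p in [(590,0,260),(540,-70,260),(560,170,300),(520,110,300)]:
    try:
        ctrl.move_ptp(p,o); ctrl.pause(.2); f=grab('wrist'); fr.append(f)
        print(p,np.round(f['xyz']),np.round(Rm(f['attitude'])[:,2],2), [proj(f,q).round() for q in [(622,-17,44),(650,224,134)]], ctrl.sense()['time_s'])
    except ctrl.PlanningError as e: print(p,e)
pickle.dump(fr,open('fr.pkl','wb'))
im=np.vstack([np.hstack([f['image'] for f in fr[i:i+2]]) for i in range(0,len(fr),2)])
cv2.imwrite('pics/w1.png',cv2.resize(im,(800,500),interpolation=cv2.INTER_AREA)[:,:,::-1])
```

```text
[-3.08675415e+00 -5.77357272e-01  3.95502309e-04] [ 180.57550408 -465.83926996  230.73599775]
(590, 0, 260) [663.   1. 402.] [0.29 0.   0.96] [array([330., 149.]), array([ 74., 132.])] 4.35
(540, -70, 260) [614. -68. 402.] [0.29 0.   0.96] [array([271., 106.]), array([-4., 80.])] 9.65
(560, 170, 300) [634. 171. 442.] [0.29 0.   0.96] [array([457., 124.]), array([262.,  97.])] 14.7167
(520, 110, 300) [594. 112. 442.] [0.29 0.   0.96] [array([416.,  92.]), array([200.,  55.])] 15.3583
```

View pics/w1.png

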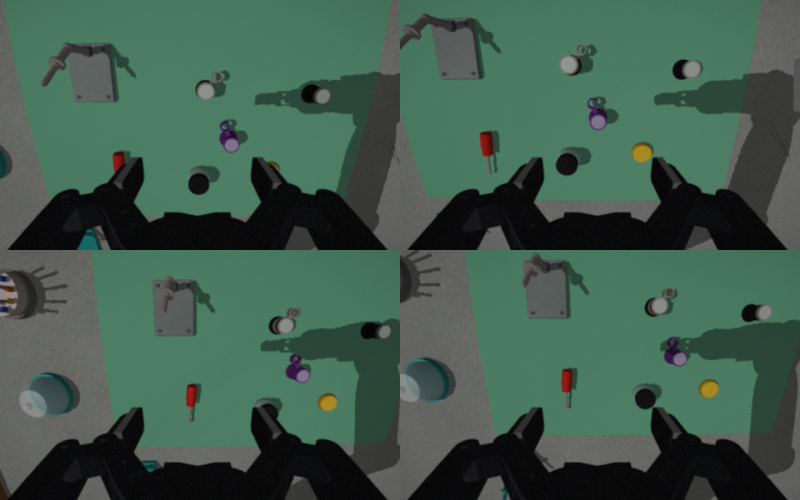

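The views show the loupe's bright top at full-res (328,145) in frame 0 and (273,103) in frame 1, with its eye at upper right. The stand's column is at +x and its peg leans towards the robot. Now extracting these from full-resolution crops.

```bash
cat > crop.py <<'E'
from h import *
import pickle
fr=pickle.load(open('fr.pkl','rb'))
def crop(f,x,y,w,h,k):
    c=cv2.resize(f['image'][y:y+h,x:x+w],None,fx=k,fy=k,interpolation=cv2.INTER_CUBIC)
    for i in range(0,w,10):
        cv2.putText(c,str(x+i),(i*k,8),0,.3,(255,255,0),1) if i%20==0 else 0; c[::2,i*k]=(255,255,0) if i%20==0 else c[::2,i*k]
    for j in range(0,h,10):
        if j%20==0: cv2.putText(c,str(y+j),(0,j*k+4),0,.3,(255,255,0),1); c[j*k,::4]=(255,255,0)
    return c
a=[crop(fr[0],300,100,80,70,5),crop(fr[1],245,60,80,70,5)]
b=[crop(fr[2],230,30,100,110,4),crop(fr[3],190,10,100,110,4)]
if __name__=='__main__':
    cv2.imwrite('pics/c2.png',np.hstack(a)[:,:,::-1]); cv2.imwrite('pics/c3.png',np.hstack(b)[:,:,::-1])
    for i,(x,y,w,h) in {0:(300,100,80,70),1:(245,60,80,70),2:(420,80,80,70),3:(395,50,80,70)}.items():
        im=fr[i]['image'][y:y+h,x:x+w]; hsv=cv2.cvtColor(im,cv2.COLOR_RGB2HSV)
        m=((hsv[...,2]>165)&(hsv[...,1]<60)).astype(np.uint8)
        n,l,s,c=cv2.connectedComponentsWithStats(m); k=1+np.argmax(s[1:,4]); print(i,'top',c[k]+[x,y],s[k])
E
python3 crop.py
```

```text
Traceback (most recent call last):
  File "crop.py", line 18, in <module>
    n,l,s,c=cv2.connectedComponentsWithStats(m); k=1+np.argmax(s[1:,4]); print(i,'top',c[k]+[x,y],s[k])
                                                     ~~~~~~~~~^^^^^^^^^
ValueError: attempt to get argmax of an empty sequence
```

View pics/c2.png

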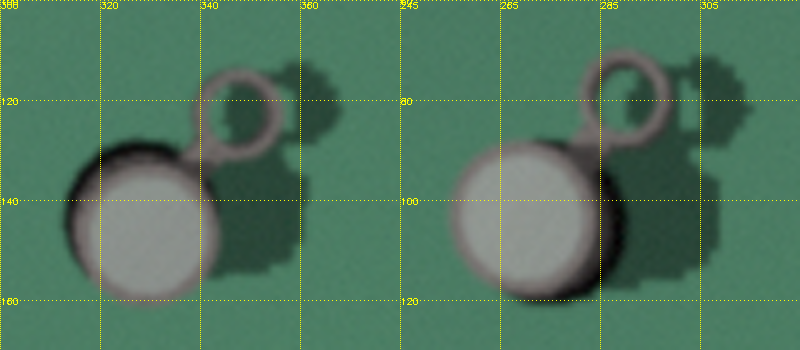

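View pics/c3.png

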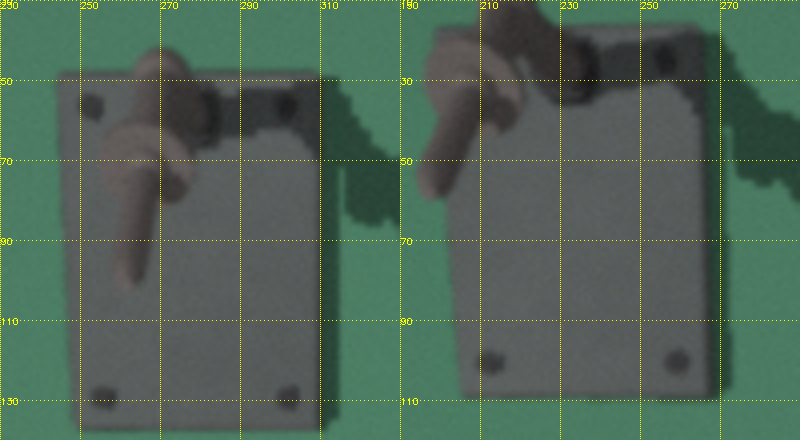

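c2: loupe top at (329,146) and eye at (347.5,122.4) in frame 0; (269.5,103.3) and (290,79) in frame 1. c3: peg tip at (262,99) and collar at (266.5,69.5) in frame 2; (198,57.5) and (208.5,30) in frame 3. The plate screws are also visible.

Run:
```python
from h import *
import pickle
fr=pickle.load(open('fr.pkl','rb')); s=grab('scene');d=grab('side')
def P(c,x0,y0,k): return ((c[0]+.5)/k-.5+x0,(c[1]+.5)/k-.5+y0)
L=lambda c:P(c,300,100,5); M=lambda c:P((c[0]-400,c[1]),245,60,5)
S=lambda c:P(c,230,30,4); T=lambda c:P((c[0]-400,c[1]),190,10,4)
t0,t1,e0,e1=L((146.5,233)),M((524,218)),L((239.5,114)),M((627,97.5))
print('top 2wrist',tri([ray(fr[0],t0),ray(fr[1],t1)]),'4',tri([ray(fr[0],t0),ray(fr[1],t1),ray(s,(359.5,286)),ray(d,(265,180))]))
print('eye',tri([ray(fr[0],e0),ray(fr[1],e1)]))
for z,c in ((47,(t0,t1)),(33,(e0,e1))): print(z,[plane(fr[i],c[i],z).round(1) for i in (0,1)])
tp=[ray(fr[2],S((131,278))),ray(fr[3],T((435,190)))]; cl=[ray(fr[2],S((147,160))),ray(fr[3],T((475,82)))]
print('tip',tri(tp),tri(tp+[ray(s,(440,195.3)),ray(d,(208.5,220))])); print('collar',tri(cl),tri(cl+[ray(s,(448.9,214)),ray(d,(200.8,225.6))]))
print('tip@144',[(o+v*(144-o[2])/v[2]).round(1) for o,v in tp],'collar@107',[(o+v*(107-o[2])/v[2]).round(1) for o,v in cl])
sc2=[S(c) for c in [(92,107),(287,105),(288,397),(103,397)]]; sc3=[T((665,60)),T((678,362)),T((490,362))]
w=[plane(fr[2],c,13) for c in sc2]; w3=[plane(fr[3],c,13) for c in sc3]
print('screws',np.round(w,1).tolist(),np.mean(w,0).round(1)); print(np.round(w3,1).tolist())
print('screw h',[tri([ray(fr[2],a),ray(fr[3],b)])[0].round(1) for a,b in zip(sc2[1:],sc3)])
co=[plane(fr[2],S(c),13) for c in [(58,72),(322,72),(322,430),(77,430)]]; print('corners',np.round(co,1).tolist(),np.mean(co,0).round(1))
```

```text
top 2wrist (array([625.48146186, -15.20614193,  42.86581701]), [0.1, 0.1]) 4 (array([623.70490238, -15.49023691,  39.23743689]), [1.4, 2.0, 0.6, 3.5])
eye (array([653.20523586, -38.54371226,  28.57252848]), [0.1, 0.1])
47 [array([626., -15.,  47.]), array([625.3, -15.8,  47. ])]
33 [array([653.2, -38. ,  33. ]), array([652.8, -39. ,  33. ])]
tip (array([647.15456485, 223.14385588, 140.24924065]), [0.3, 0.3]) (array([647.15894114, 222.46028938, 139.64674005]), [0.7, 1.0, 1.1, 1.5])
collar (array([679.12601158, 223.34479767, 105.20820491]), [0.0, 0.0]) (array([678.25067273, 222.52262962, 103.84827909]), [1.4, 1.6, 0.7, 3.0])
tip@144 [array([647.2, 222.3, 144. ]), array([646.2, 221.9, 144. ])] collar@107 [array([678.9, 223.1, 107. ]), array([678.7, 222.7, 107. ])]
screws [[708.5, 255.4, 13.0], [708.7, 189.9, 13.0], [612.6, 190.7, 13.0], [612.9, 256.6, 13.0]] [660.7 223.1  13. ]
[[708.0, 190.2, 13.0], [612.5, 190.1, 13.0], [613.1, 256.0, 13.0]]
screw h [array([708.4, 190.1,  12.6]), array([612.5, 190.8,   9.5]), array([613. , 256.8,  11. ])]
corners [[719.6, 266.3, 13.0], [718.9, 178.1, 13.0], [601.1, 178.7, 13.0], [601.4, 266.5, 13.0]] [660.2 222.4  13. ]
```

```bash
cat > plan.py <<'E'
from h import *
LP=np.array([625.6,-15.4,3.]); LY=np.arctan2(-23.1,27.4); H=9.
RL=R.from_euler('z',LY).as_matrix(); D=np.diag([1.,-1,-1])
SY=np.radians(-0.4); PO=np.array([678.5,222.8,107.])
RP=R.from_euler('z',SY).as_matrix()@R.from_euler('y',-40,degrees=True).as_matrix()
rv=lambda M:R.from_matrix(M).as_rotvec()
gO=rv(RL@D); pO=rv(RP@D)
def gpos(dz): return LP+[0,0,H+dz]
def ppos(z,dx=0,dy=0,off=np.array([36.,0,22.])):  # eye centre at z up the peg
    return PO+RP@(np.array([dx,dy,z])-off+[0,0,H])
E
python3 - <<'E'
from plan import *
print(ctrl.sense()['joint_pos'])
for n,p,o in [('pre',gpos(75),gO),('grasp',gpos(0),gO),('lift',gpos(100),gO),('top',ppos(66),pO),('mid',ppos(30),pO),('seat',ppos(8),pO),('ret',ppos(95),pO)]:
    q=planner.solve_ik(p,o); print(n,np.round(p),None if q is None else np.round(q,2))
E
```

```text
[ 2.09488900e-01  2.89359764e-01  2.46000628e-01  1.52787922e+00
  3.52188867e-05 -2.93312792e+00]
pre [626. -15.  87.] [-0.02  0.58  0.13  1.12 -0.   -2.47]
grasp [626. -15.  12.] [-0.02  0.65  0.05  0.97 -0.   -2.47]
lift [626. -15. 112.] [-0.02  0.56  0.17  1.18 -0.   -2.47]
top [617. 223. 124.] [ 0.49  0.29 -0.51  0.13 -0.31 -2.75]
mid [640. 223.  97.] [ 0.47  0.36 -0.49  0.07 -0.3  -2.77]
seat [654. 223.  80.] [ 0.45  0.41 -0.48  0.04 -0.29 -2.78]
ret [598. 223. 147.] [ 0.51  0.22 -0.52  0.19 -0.32 -2.73]
```

Run:
```python
from plan import *
import pickle
ctrl.move_ptp(gpos(75),gO); print(ctrl.sense()['time_s'])
hit=ctrl.movel(gpos(0),speed=90,threshold=15); 
st=ctrl.sense(); print(hit,np.round(st['position'],1),st['time_s'])
if not hit:
    ctrl.gripper_to(0.2,force=50); st=ctrl.sense(); print(st['opening'],st['grip_force'],st['time_s'])
    ctrl.movel(gpos(110),speed=120)
    f=grab('wrist','w2'); st=ctrl.sense(); print(st['opening'],st['grip_force'],st['time_s'],np.round(st['position'],1))
    pickle.dump((f,st['position'],st['orientation']),open('held.pkl','wb'))
    p=np.array(st['position']); Rt=Rm(st['orientation'])
    print('expected eye px',proj(f,p+Rt@np.array([36,0,-(30-H)])),'top',proj(f,p+Rt@np.array([0,0,-(44-H)])))
```

```text
16.5083
False [626.3 -15.4  12.7] 17.4917
0.386444265468278 49.73732337355614 18.025
0.3843939890204346 49.59734603762627 19.1417 [624.8 -15.4 120.7]
expected eye px [318.88844405 202.01913373] top [319.01042812 293.42257807]
```

View pics/w2.png

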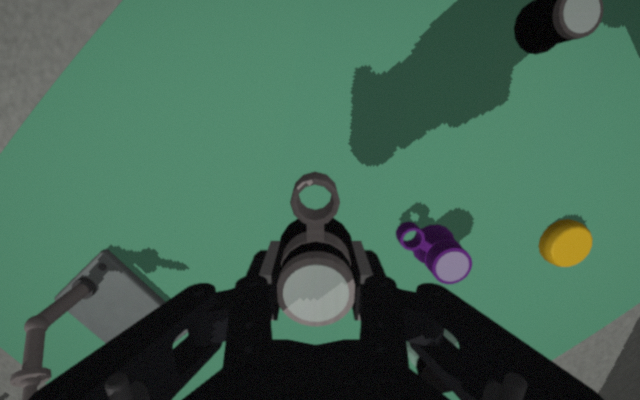

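The loupe is held, its eye at (315,197) against an expected (319,202) and its top at (316,291). The shift is mostly common to both, so it is largely camera bias. I'll move above the peg and compare the eye with the tip in one wrist image.

```bash
sed -i 's/^H=.*//; s/H=9\./H=9.7/' plan.py
python3 - <<'E'
from plan import *
import pickle
ctrl.move_ptp(ppos(95),pO); print(ctrl.sense()['time_s'])
ctrl.movel(ppos(64),speed=80); ctrl.pause(.2)
f=grab('wrist','w3'); s=grab('scene');d=grab('side'); st=ctrl.sense(); print(st['time_s'],st['grip_force'],np.round(st['position'],1),ppos(64).round(1),np.degrees(R.from_matrix(Rm(st['orientation']).T@Rm(pO)).magnitude()))
pickle.dump((f,s,d,st['position'],st['orientation']),open('top.pkl','wb'))
tip=PO+RP@np.array([0,0,48.]); p=np.array(st['position']); Rt=Rm(st['orientation'])
eyeT=p+Rt@np.array([36,0,-(30-H)])
eyeB=p+Rt@np.array([36,0,-(14-H)])
for n,c in (('w',f),('s',s),('d',d)): print(n,'tip',proj(c,tip),'root',proj(c,PO),'eyeTop',proj(c,eyeT),'eyeBot',proj(c,eyeB))
def cr(c,x,y,w,h): return cv2.resize(c['image'][y:y+h,x:x+w],(400,300),interpolation=cv2.INTER_CUBIC)
a,b=proj(s,tip).astype(int),proj(d,tip).astype(int)
print('crops',a-[40,30],b-[40,30])
im=np.vstack([cv2.resize(f['image'][100:340,160:480],(800,600))[:300*2:1][:300], np.hstack([cr(s,a[0]-40,a[1]-30,80,60),cr(d,b[0]-40,b[1]-30,80,60)])])
im=np.vstack([np.hstack([cv2.resize(f['image'][130:310,200:440],(400,300),interpolation=cv2.INTER_CUBIC),np.zeros((300,400,3),np.uint8)]),im[300:]])
cv2.imwrite('pics/t1.png',im[:,:,::-1])
E
```

```text
20.1
20.9917 49.59085062146187 [617.7 223.4 124. ] [617.7 223.2 123.5] 0.04630215166462528
w tip [318.28449926 189.65714533] root [317.55941579 171.82173622] eyeTop [318.3763294 202.9723636] eyeBot [318.01782527 193.30321678]
s tip [440.61141903 193.34017988] root [449.40891807 212.60998153] eyeTop [436.20153255 183.25755151] eyeBot [439.22047742 189.83094329]
d tip [207.31773965 219.4131318 ] root [199.11850519 225.03085305] eyeTop [211.55111452 216.38818508] eyeBot [208.65431434 218.36929598]
crops [400 163] [167 189]
```

View pics/t1.png

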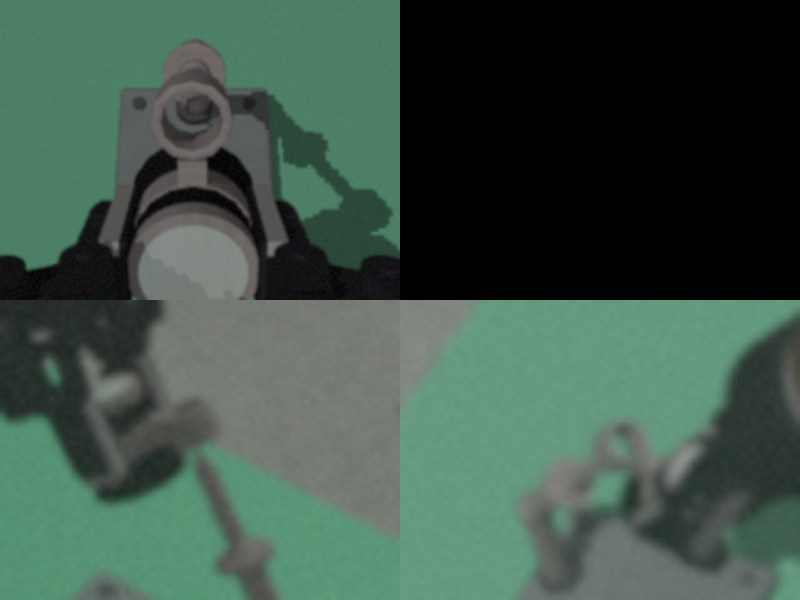

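The wrist crop shows the eye at full-res (315,202.6) with the peg tip inside the bore at about (318.8,193). Relative to the prediction, the eye sits about 1.6 mm towards +y and 1.5 mm towards +x. Correcting, then entering slightly and looking.

Run:
```python
from plan import *
hit=ctrl.movel(ppos(64,-1.4,-1.6),speed=30)
hit=ctrl.movel(ppos(50,-1.4,-1.6),speed=30,threshold=4); ctrl.pause(.2)
f=grab('wrist','w4'); s=grab('scene'); st=ctrl.sense(); print(hit,st['time_s'],np.round(st['position'],1),ppos(50,-1.4,-1.6).round(1),np.round(st['contact_force'],1))
p=np.array(st['position']); Rt=Rm(st['orientation']);print('eyeT',proj(f,p+Rt@np.array([36,0,-(30-H)])),'tip',proj(f,PO+RP@np.array([0,0,48.])))
a=cv2.resize(f['image'][155:225,275:355],(480,420),interpolation=cv2.INTER_CUBIC)
b=cv2.resize(s['image'][165:235,410:463],(318,420),interpolation=cv2.INTER_CUBIC)
cv2.imwrite('pics/t2.png',np.hstack([a,b])[:,:,::-1])
```

```text
False 22.1583 [625.6 221.6 112. ] [625.6 221.6 111.8] [-0.  -0.5 -0.9]
eyeT [318.76507063 202.80207104] tip [315.09533263 193.81752146]
```

View pics/t2.png

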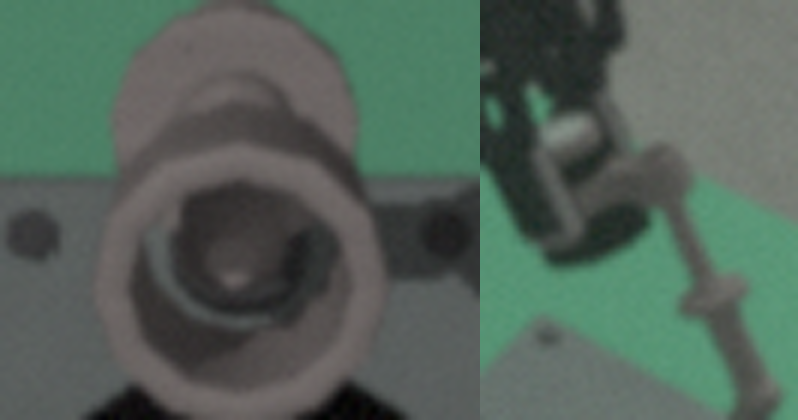

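The tip is inside the bore with a gap all around: wrist crop tip at (238,265), bore centred near x=242. The scene crop agrees. Lowering to the collar.

Run:
```python
from plan import *
c=(-1.4,-1.6)
for z in (30,14):
    hit=ctrl.movel(ppos(z,*c),speed=40,threshold=10); st=ctrl.sense(); print(z,hit,st['time_s'],np.round(st['position'],1),ppos(z,*c).round(1),np.round(st['contact_force'],1))
    if hit: break
else:
    hit=ctrl.movel(ppos(4,*c),speed=15,threshold=4); ctrl.pause(.3); st=ctrl.sense()
    q=RP.T@(np.array(st['position'])-PO)+[36,0,22-H]
    print(hit,st['time_s'],'eye in peg',q.round(1),np.round(st['contact_force'],1),st['grip_force'])
s=grab('scene'); f=grab('wrist','w5')
a=cv2.resize(f['image'][130:250,240:400],(480,360),interpolation=cv2.INTER_CUBIC)
b=cv2.resize(s['image'][180:250,410:472],(318,360),interpolation=cv2.INTER_CUBIC)
cv2.imwrite('pics/t3.png',np.hstack([a,b])[:,:,::-1])
```

```text
30 False 22.8083 [638.4 221.4  96.1] [638.5 221.5  96.5] [-0.3  0.  -1.2]
14 False 23.3583 [648.7 221.3  83.9] [648.7 221.4  84.3] [-0.1 -0.4 -0.4]
True 24.0833 eye in peg [-1.2 -1.5  9.6] [-2.7 -0.5  5.9] 50.47377169132233
```

Contact came at about 9.6 mm up the peg with the grip held, which fits resting on the collar. Releasing and retreating.

Run:
```python
from plan import *
ctrl.gripper_to(1.0); ctrl.pause(.4)
p=np.array(ctrl.sense()['position'])
ctrl.movel(p+RP@np.array([-3,0,45.]),speed=70); ctrl.movel(p+RP@np.array([-30,0,100.]),speed=120); ctrl.pause(.5)
st=ctrl.sense(); print(st['time_s'],np.round(st['contact_force'],1))
s=grab('scene');d=grab('side');f=grab('wrist')
cr=lambda c,x,y,w,h:cv2.resize(c['image'][y:y+h,x:x+w],(400,300),interpolation=cv2.INTER_CUBIC)
im=np.vstack([np.hstack([cr(s,400,180,80,60),cr(d,170,200,80,60)]),np.hstack([cr(f,0,0,640,400),cr(s,200,160,320,240)])])
cv2.imwrite('pics/t4.png',im[:,:,::-1])
```

```text
27.1 [0.8 0.1 0.7]
```

View pics/t4.png

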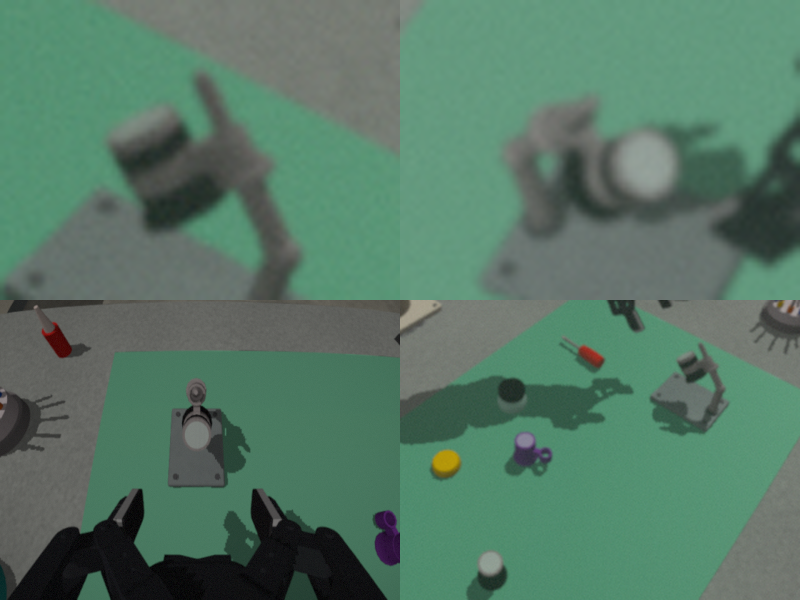

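The loupe hangs seated on the collar (scene crop: eye at about (235,155), peg tip above it at (205,80)). The gripper is clear and the other things are where they were.

```bash
python3 -c "
from h import *
ctrl.pause(1.0); print(job.job_done())"
```

```text
the job is handed in; nothing more can be done
None
```

The black loupe with the eye hangs on the grey stand's peg, resting on the collar and released, and nothing else on the mat appeared to move; I handed the job in at about 28 s of the 45 s, but no verdict came back.

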